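Clear the bread bin's lid, then hold it open

TASK

I am about to put a loaf away, but the flat lid of the bread bin is cluttered: with the lid still shut, put the fork and the teaspoon that lie on it into the cutlery tray and the lemon into the fruit bowl. Then lift the lid and hold it open at about 60 degrees - let go and it falls shut - and finish like that, with the gripper still holding it and nothing else propping it up. Leave the timer, the glass and the coffee pot where they stand.

Things in the scene. Friction and masses are not known exactly. Their poses are not given: they have to be found in the camera images.
- bread_bin: Bread bin: white enamelled box with a flat wooden lid, fixed to the worktop. Lid outline 335 mm (along the bin's y) by 242 mm (along its x). Origin at the centre of the underside, on the worktop; +x points to the back, where the hinge is, +y to the left. The top of the closed lid is 143 mm above the origin. The handle side (-x) faces the robot.
- bin_lid (a joint): Opening angle of the bread bin's lid in rad: 0 shut, growing as the front edge rises; 60 degrees is 1.047. Stop at 1.4. Nothing but a trace of friction holds it: let go anywhere, it falls shut. The lid weighs about 0.55 kg, so 2 to 4 N at the handle carry it. The lid is a 16 mm thick board.
- lid_hinge (a point): Point on the lid's hinge axis, midway along it, 126 mm above the worktop and 121 mm behind the bin's origin (bin +x). The axis runs along the bin's y. Does not move with the lid. Axes as the bread bin's.
- lid_handle (a point): Middle of the lid's steel bow handle, moving with the lid: a round bar 10 mm thick along the bin's y, straight for 78 mm, axis 38 mm above the lid's face (33 mm of room beneath). Lid shut: 92 mm in front of the bin's origin, 181 mm above the worktop; from the hinge axis 213 mm forward and 55 mm up. The lid reaches 33 mm beyond the bar. Axes: the lid's, equal to the bin's when shut.
- cutlery_tray: Cutlery tray: open wooden box, 250 mm (its x) by 125 mm (its y), 46 mm high, walls and floor 8 mm thick, 0.7 kg, loose. Origin at the centre of its underside. It stands on one side of the bread bin, the fruit bowl on the other; the sides vary.
- fruit_bowl: Fruit bowl: round white ceramic bowl, 160 mm across the rim, 58 mm high, 0.7 kg, loose. Origin at the centre of its underside.
- fork: Steel fork, 196 mm along its x, 27 mm wide, 13 mm high, about 40 g, lying on the bin's lid across the back, roughly along the bin's y. Origin under its middle, on the lid.
- teaspoon: Steel teaspoon, 132 mm along its x, 26 mm wide, 9 mm high, about 20 g, lying on the bin's lid in front of the fork, roughly along the bin's y. Origin under its middle, on the lid.
- lemon: Lemon, 83 mm along its x, 58 mm across, about 130 g, on the bin's lid beside the teaspoon, its length roughly along the bin's x. Origin on its skin under the middle as it lies at the start (it turns with the lemon).
- lemon_center (a point): Centre of the lemon, 29 mm above the lid at the start. Axes as lemon: x along its length.
- timer: Bystander: round kitchen timer, 68 mm across, 55 mm high, near the front edge of the worktop, in front of the bread bin to the right. Origin under its centre. Leave it alone.
- glass: Bystander: drinking glass, 81 mm across, 93 mm high, by the kettle at the back right. Origin under its centre. Leave it alone.
- moka_pot: Bystander: aluminium stove-top coffee pot, 98 by 155 mm, 174 mm high, behind the bread bin. Origin under its middle. Leave it alone.
Mind the look-alikes: they are no part of the job. What is shaped like the lemon but blue is not meant.

How it is judged:
On the way, in this order (a step that is already met when the one before it is completed fails the run):
1. fork and teaspoon lie in the cutlery tray, the lemon in the fruit bowl, all let go, with the lid still shut (x of fork in the frame of cutlery_tray between -0.03 and 0.03 m and y of fork in the frame of cutlery_tray between -0.052 and 0.052 m and z of fork in the frame of cutlery_tray between -0.005 and 0.034 m and x of teaspoon in the frame of cutlery_tray between -0.06 and 0.06 m and y of teaspoon in the frame of cutlery_tray between -0.052 and 0.052 m and z of teaspoon in the frame of cutlery_tray between -0.005 and 0.034 m and horizontal distance between lemon_center and fruit_bowl below 0.065 m and z of lemon_center in the frame of fruit_bowl between 0 and 0.085 m and angle between each of fruit_bowl, cutlery_tray's own z axis and vertical below 0.15 rad and contact force between the fingers and fork below 0.1 N and contact force between the fingers and teaspoon below 0.1 N and contact force between the fingers and lemon below 0.1 N and value of joint bin_lid below 0.1 rad), for 0.2 s.
2. the gripper lifts the lid past 45 degrees (value of joint bin_lid above 0.785 rad and contact force between the fingers and bin_lid above 0.3 N), for 0.1 s.
At the end, for the whole second after the job is handed in: The lid rests between 52 and 68 degrees, carried by the fingers (over 0.3 N) and touched by no loose thing; fork and teaspoon lie in the cutlery tray, the lemon in the fruit bowl, at rest and let go, tray and bowl upright (value of joint bin_lid between 0.908 and 1.187 rad and velocity of joint bin_lid between -0.05 and 0.05 rad/s and contact force between the fingers and bin_lid above 0.3 N and contact force between each of bin_lid, the fingers and fork below 0.1 N and contact force between each of bin_lid, the fingers and teaspoon below 0.1 N and contact force between each of bin_lid, the fingers and lemon below 0.1 N and contact force between bin_lid and timer below 0.1 N and contact force between bin_lid and glass below 0.1 N and contact force between bin_lid and moka_pot below 0.1 N and contact force between bin_lid and fruit_bowl below 0.1 N and contact force between bin_lid and cutlery_tray below 0.1 N and x of fork in the frame of cutlery_tray between -0.03 and 0.03 m and y of fork in the frame of cutlery_tray between -0.052 and 0.052 m and z of fork in the frame of cutlery_tray between -0.005 and 0.034 m and x of teaspoon in the frame of cutlery_tray between -0.06 and 0.06 m and y of teaspoon in the frame of cutlery_tray between -0.052 and 0.052 m and z of teaspoon in the frame of cutlery_tray between -0.005 and 0.034 m and horizontal distance between lemon_center and fruit_bowl below 0.065 m and z of lemon_center in the frame of fruit_bowl between 0 and 0.085 m and angle between each of fruit_bowl, cutlery_tray's own z axis and vertical below 0.15 rad and linear speed of each of fork, teaspoon, lemon below 0.05 m/s); the arm keeps its last pose, push and grip.
It fails at once if the lid is lifted (over 0.2 rad) while one of the three things is not yet in its container (value of joint bin_lid above 0.2 rad and not ((x of fork in the frame of cutlery_tray between -0.03 and 0.03 m and y of fork in the frame of cutlery_tray between -0.052 and 0.052 m and z of fork in the frame of cutlery_tray between -0.005 and 0.034 m and x of teaspoon in the frame of cutlery_tray between -0.06 and 0.06 m and y of teaspoon in the frame of cutlery_tray between -0.052 and 0.052 m) and (z of teaspoon in the frame of cutlery_tray between -0.005 and 0.034 m and horizontal distance between lemon_center and fruit_bowl below 0.065 m and z of lemon_center in the frame of fruit_bowl between 0 and 0.085 m))).
It fails at once if a bystander (timer, glass, coffee pot) is shifted by more than 30 mm (distance of any of timer, glass, moka_pot from where it was at the start of the episode above 0.03 m).
It also fails if it takes over 72 s, if anything falls off the work surface, if the arm or the gripper's body presses on something with over 40 N, if the wrist force passes 120 N, or if a joint passes its speed limit or range.

ROBOT

A 6-joint arm with a two-finger parallel gripper is mounted at the origin on a cart in front of the work surface, level with it; the furniture and walls round the work are solid. World frame = base frame: x ahead of the robot, y to its left, z up, the work surface at z = 0. Lengths are in m, angles in rad, forces in N, time in s.
With the tool pointing down it reaches from about 0.25 to 0.775 m from the base axis. Payload 4 kg.
Tool frame: the origin (TCP) lies at the centre of the arm's flange, where the gripper is bolted on; the fingertips stand 173 mm ahead of it and the grasp point (between the pads) lies 155 mm ahead of it (env.finger_overhang is the distance from the TCP to the fingertips, in m); z points along the fingers, y is the line along which they close (so a half turn about z gives the same grasp; the last joint's range is limited). The gripper opens to 85 mm and grips with 20 to 120 N. Pads are 22 mm wide; open, the fingers measure 114 mm over their backs; the gripper's body (76 mm by 85 mm) begins 54 mm behind the grasp point. The pads swing forward as they close: fully open they stand 13 mm farther back than shut.
Start: joints at [-0.103, 0.087, 1.371, -0, 1.684, -0.103], TCP at [0.55, -0, 0.405] pointing down, gripper open.
Joint ranges: [-3.1, 3.1], [-0.76, 2.03], [0.27, 2.55], [-1.08, 4.22], [0.17, 2.65], [-2.57, 2.57]. Speed limits (rad/s): [2.79, 2.79, 3.14, 3.14, 3.14, 3.14].

INTERFACE

Orientations are given as a unit quaternion [x, y, z, w].
In Python, from bench import env gives the robot as it stands. The module is installed in compiled form; this text tells all that it offers.
- The arm moves only by the tool apply_moves, never from a script. Its argument "increments" is a list of rows, each an object of numbers: "tx", "ty", "tz": the shift along the world's x, y, z in cm; "rx", "ry", "rz": the turn, a rotation vector about the world's x, y, z in rad. In form: [{"tx": .., "ty": .., "tz": .., "rx": .., "ry": .., "rz": ..}, ...]. A call has exactly 5 rows; each row shifts and turns the commanded pose from where the row before left it; what a row does not reach is not made up. A row lasts 1/12 s, in which the tool goes at most 41.7 mm and 7.16 degrees, less where a joint would pass 70% of its speed; a pose out of reach is approached as far as the arm can. A call with a gripper value outside its range is refused whole. "fingers" is the opening, from 0 (shut) to 1 (fully open), set as the call begins (left out, the last holds). The fingers move at their own pace and stop on an object; the grip force is fixed at half the most. Time passes only in rows, so rows that do not move let the fingers close, or fill a call up. It gives the time, the measured TCP pose, the force, the opening and the grip force at its end, in the units of the state.
- env.observe(): the state, without advancing time (a new reading comes with each control period).
- env.get_image(name): name is "scene" or "side" or "wrist"; returns a dict with "pixels" (384x512x3 uint8, red, green, blue), "z_map" (384x512 float32, m along the optical axis (not along the pixel's ray), 0 where there is no reading), "fx", "fy", "cx", "cy" (pixels), "eye" and "attitude" of the camera in the world. Camera axes: x right, y down, z forward; pixel columns grow to the right and rows downward; lengths in m; the calibration is good to about 2 mm. A picture is of the moment at which its call begins.
- env.hand_in(): hands the job in; it is judged then, once.
The state is a dict: "time": time; "q": joint angles; "joint_vel": joint speeds; "joint_efforts": joint torques, N m; "tcp_pos": TCP position; "eef_rot": TCP orientation; "contact_force": force on the tool from outside, world axes, zero at the start; "ft_torque": the same for the moment, N m; "finger_gap": finger opening in m; "grip_force": force on a finger pad.
Only numpy, scipy, OpenCV 4.12 (cv2) and the standard library are available. Lean on these libraries where they do the work, as an engineer would, in place of code of your own. Each camera call takes 0.05 s, during which the arm holds its last target. There are 200 camera calls.

## Working session

There is one attempt and no reset: what is moved stays moved. The work goes in short steps, Python scripts to look and compute and a tool call to move; the robot and the scene stay as the last step left them, time stands still between calls to the robot, and variables do not carry over. Pictures are saved under pics/ and viewed, at most 10 in all, crops included, and the job is handed in when it is done.

Besides the shell and the picture viewer there is one more tool, called after "Emit:" by a JSON object that holds its "fn" and its "kwargs". apply_moves: Moves the arm, as the interface text tells. Its arguments: {"type":"object","properties":{"increments":{"type":"array","items":{"type":"object","properties":{"tx":{"type":"number"},"ty":{"type":"number"},"tz":{"type":"number"},"rx":{"type":"number"},"ry":{"type":"number"},"rz":{"type":"number"}}}},"fingers":{"type":"number"}},"required":["increments"]}

```bash
mkdir -p pics
cat > h.py <<'E'
import numpy as np, cv2
from bench import env
from scipy.spatial.transform import Rotation as R
def cloud(im):
    z=im["z_map"]; v,u=np.mgrid[:z.shape[0],:z.shape[1]]
    p=np.stack([(u-im["cx"])/im["fx"]*z,(v-im["cy"])/im["fy"]*z,z],-1)
    a=np.array(im["attitude"]); M=R.from_quat(a).as_matrix() if a.size==4 else a.reshape(3,3)
    return p@M.T+np.array(im["eye"])
def save(im,n,s=1): cv2.imwrite("pics/"+n,cv2.cvtColor(im["pixels"],cv2.COLOR_RGB2BGR))
E
python3 - <<'E'
from h import *
a=env.get_image("scene"); b=env.get_image("side")
for n,i in(("scene",a),("side",b)):
    save(i,n+"0.png"); np.savez("pics/"+n+"0.npz",**{k:np.array(v) for k,v in i.items()})
    print(n,i["eye"],i["attitude"],i["fx"],i["cx"],i["cy"])
print(env.observe())
E
```

```text
scene [ 0.05588302 -0.53642695  0.99302572] [ 0.86576778 -0.39042991  0.13071647 -0.28447115] 348.60145172712373 258.64556877016247 190.60688821556343
side [ 0.53532491 -0.85878188  0.7517198 ] [ 0.9093748  -0.03054126  0.00249464 -0.41484754] 401.7058957775783 257.53557175291377 194.57948286247506
{'time': 0.1, 'q': array([-1.03094127e-01,  8.79177774e-02,  1.37214679e+00,  2.06299146e-05,
        1.68361042e+00, -1.03100438e-01]), 'joint_vel': array([-3.07022016e-05,  4.97391779e-05, -4.69109084e-03, -7.26191390e-04,
        1.08243519e-03, -3.85192596e-04]), 'joint_efforts': array([ 2.78635656e-03, -3.53014469e+01, -3.14218891e+01, -1.15072685e-04,
        7.91701314e-03, -1.45799942e-05]), 'tcp_pos': array([5.49896825e-01, 1.24053308e-05, 4.03613607e-01]), 'eef_rot': array([ 7.07103353e-01,  7.07109442e-01, -6.48580748e-04, -8.14534596e-04]), 'contact_force': array([ 0.00418402, -0.28926621, -0.26348653]), 'ft_torque': array([ 0.00715508,  0.02454322, -0.03087621]), 'grip_force': 0.0, 'finger_gap': 0.08536104358758416}
```

View pics/scene0.png

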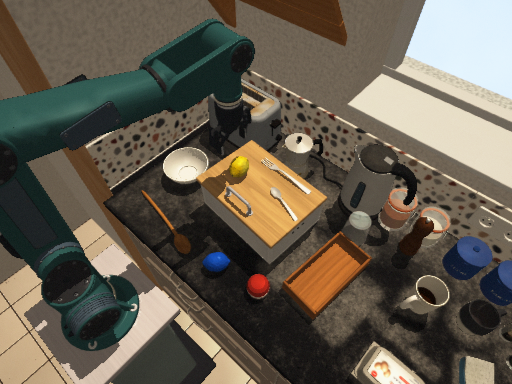

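View pics/side0.png

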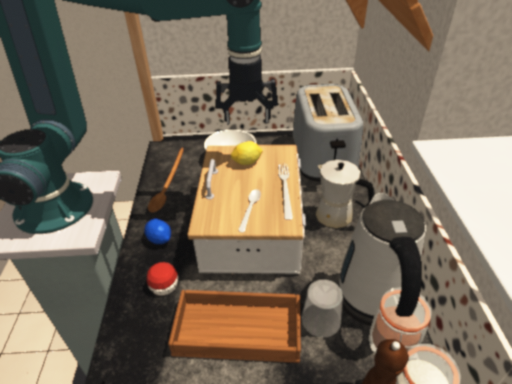

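The scene view shows the bin with the lemon (240,167), fork (287,175), teaspoon (284,204) and handle (238,200). The bowl is on the left (186,165) and the tray on the right (327,275). The side view agrees, with the tray at (237,325), fork (286,190), spoon (250,210) and lemon (246,153).

```bash
cat > m.py <<'E'
from h import *
def rect(P):
    (c,s,a)=cv2.minAreaRect(P[:,:2].astype(np.float32)*1000)
    bp=cv2.boxPoints((c,s,a)); e=[bp[1]-bp[0],bp[2]-bp[1]]; L=max(e,key=np.linalg.norm)
    return np.round(c),np.round(s),round(np.degrees(np.arctan2(L[1],L[0]))%180,1)
def comp(m,k=0):
    n,l,st,_=cv2.connectedComponentsWithStats(m.astype(np.uint8))
    o=np.argsort(-st[1:,4])+1
    return [l==i for i in o]
for n in("scene","side"):
    im=dict(np.load(f"pics/{n}0.npz")); W=cloud(im); hsv=cv2.cvtColor(im["pixels"],cv2.COLOR_RGB2HSV)
    H,S,V=[hsv[...,i].astype(int) for i in range(3)]; X,Y,Z=W[...,0],W[...,1],W[...,2]; ok=im["z_map"]>0
    reg=ok&(X>.2)&(X<.9)&(abs(Y)<.7)
    print(n,"worktop",np.median(Z[reg&(abs(Z)<.02)]))
    lid=reg&(abs(Z-.143)<.006)&(H>8)&(H<26)&(S>60)
    l=comp(lid)[0]; print("lid",l.sum(),np.median(Z[l]),rect(W[l]))
    hull=cv2.convexHull(np.argwhere(l)[:,::-1].astype(np.int32)); hm=np.zeros(l.shape,np.uint8); cv2.fillConvexPoly(hm,hull,1); hm=cv2.erode(hm,np.ones((3,3)))>0
    lem=comp(reg&(H>22)&(H<34)&(S>150)&(Z>.148)&(Z<.22))
    for c in lem[:1]: print("lemon",c.sum(),Z[c].max(),rect(W[c]))
    ob=comp(hm&(S<70)&(V>90)&ok&(Z<.25))
    for c in ob[:5]:
        if c.sum()>25: print("silver",c.sum(),np.argwhere(c).mean(0)[::-1].round(),Z[c].min().round(3),np.median(Z[c]).round(3),Z[c].max().round(3),rect(W[c]))
    hb=comp(reg&(Z>.165)&(Z<.195)&(S<90)&hm)
    for c in hb[:2]: print("handle",c.sum(),np.median(Z[c]),rect(W[c]))
    t=comp(reg&(Z>.038)&(Z<.052)&(H<16)&(S>90)&(Y<-.1))[:2]
    for c in t: print("tray rim",c.sum(),np.median(Z[c]),rect(W[c]))
    b=comp(reg&(Z>.048)&(Z<.066)&(S<60)&(V>120)&(Y>.1))[:1]
    for c in b: print("bowl rim",c.sum(),W[c].mean(0),rect(W[c]), cv2.minEnclosingCircle(W[c][:,:2].astype(np.float32)*1000))
    for nm,c in(("timer",comp(reg&((H<6)|(H>174))&(S>170)&(Z>.02)&(Z<.08))[0]),("blue",comp(reg&(H>100)&(H<130)&(S>150)&(Z<.1)&(Y>-.2))[0])): print(nm,c.sum(),W[c].mean(0).round(3),Z[c].max())
E
python3 m.py
```

```text
scene worktop 0.00012115391410261189
lid 6146 0.14268464017507326 (array([ 543., -115.]), array([337., 243.]), np.float32(85.2))
lemon 278 0.20295421590972162 (array([540., -37.]), array([47., 71.]), np.float32(165.9))
silver 154 [292. 179.] 0.141 0.149 0.157 (array([ 629., -162.]), array([165.,  20.]), np.float32(88.3))
silver 152 [282. 201.] 0.141 0.148 0.157 (array([ 540., -211.]), array([131.,  24.]), np.float32(69.2))
silver 100 [238. 196.] 0.141 0.184 0.188 (array([ 456., -108.]), array([100.,  15.]), np.float32(79.8))
handle 103 0.18420636289193582 (array([ 455., -110.]), array([100.,   8.]), np.float32(85.4))
tray rim 746 0.044657713126648346 (array([ 506., -413.]), array([125., 252.]), np.float32(173.3))
tray rim 212 0.04717663154952151 (array([ 338., -289.]), array([61., 59.]), np.float32(11.0))
bowl rim 229 [0.50102563 0.21262887 0.05472323] (array([496., 196.]), array([157., 154.]), np.float32(1.7)) ((494.3450927734375, 193.6398468017578), 80.9447021484375)
timer 408 [ 0.334 -0.293  0.048] 0.057528593697831476
blue 412 [ 0.307 -0.153  0.045] 0.06244463726663241
side workt
[... 373 characters left out ...]
array([137.,  25.]), np.float32(76.2))
silver 212 [210. 177.] 0.141 0.179 0.188 (array([454., -87.]), array([159.,  25.]), np.float32(85.8))
handle 139 0.1841441212185122 (array([ 456., -112.]), array([100.,  10.]), np.float32(85.1))
tray rim 1700 0.044699835160049994 (array([ 505., -415.]), array([127., 250.]), np.float32(173.2))
tray rim 295 0.04695645109799651 (array([ 339., -296.]), array([60., 52.]), np.float32(9.7))
bowl rim 224 [0.36683056 0.34772905 0.05707135] (array([362., 348.]), array([ 13., 194.]), np.float32(179.0)) ((361.8497314453125, 348.8218994140625), 97.04597473144531)
timer 605 [ 0.341 -0.299  0.047] 0.05650275907490687
blue 541 [ 0.315 -0.158  0.042] 0.05994310941954928
```

Emit:
{"fn": "apply_moves", "kwargs": {"increments": [{"tx":2,"ty":-4},{"tx":2,"ty":-4},{"tx":2,"ty":-3.5},{"tx":0,"ty":-2.5},{}], "fingers": 0.5}}

```text
invalid input at $.increments[0]: expected keys tx, ty, tz, rx, ry, rz
```

Run:
```python
from h import *
w=env.get_image("wrist"); save(w,"w1.png"); np.savez("pics/w1.npz",**{k:np.array(v) for k,v in w.items()})
o=env.observe(); print(env.finger_overhang,o["tcp_pos"],o["finger_gap"],w["eye"],w["attitude"])
```

```text
0.1734 [5.49916431e-01 7.38737752e-06 4.03782783e-01] 0.08486255939749117 [0.55043329 0.0789598  0.37198008] [ 9.87776060e-01  3.30566466e-04 -1.58774600e-03  1.55871183e-01]
```

View pics/w1.png

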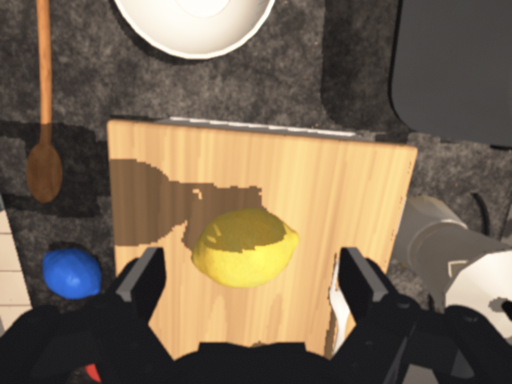

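The wrist view looks towards +y: lemon at about (246,247), lid top edge, bowl above, and part of the fork by the right finger (340,305). I'll shift toward -y to see the cutlery whole.

Emit:
{"fn": "apply_moves", "kwargs": {"increments": [{"tx":1,"ty":-4,"tz":0,"rx":0,"ry":0,"rz":0},{"tx":1,"ty":-4,"tz":0,"rx":0,"ry":0,"rz":0},{"tx":1,"ty":-4,"tz":0,"rx":0,"ry":0,"rz":0},{"tx":1,"ty":-4,"tz":0,"rx":0,"ry":0,"rz":0},{"tx":0,"ty":-4,"tz":0,"rx":0,"ry":0,"rz":0}], "fingers": 0.5}}

```text
time: 0.57
tcp_pos: [0.5909, -0.2017, 0.4037]
eef_rot: [0.707, 0.707, 0.0, -0.0]
contact_force: [0.8, 1.0, -0.1]
finger_gap: 0.0426
grip_force: 0.0
```

Emit:
{"fn": "apply_moves", "kwargs": {"increments": [{"tx":0,"ty":-4,"tz":0,"rx":0,"ry":0,"rz":0},{"tx":0,"ty":-2,"tz":0,"rx":0,"ry":0,"rz":0},{"tx":0,"ty":0,"tz":0,"rx":0,"ry":0,"rz":0},{"tx":0,"ty":0,"tz":0,"rx":0,"ry":0,"rz":0},{"tx":0,"ty":0,"tz":0,"rx":0,"ry":0,"rz":0}]}}

```text
time: 0.98
tcp_pos: [0.5901, -0.2594, 0.4043]
eef_rot: [0.707, 0.707, 0.0, -0.001]
contact_force: [-0.2, -0.7, -0.1]
finger_gap: 0.0424
grip_force: 0.0
```

```bash
cat > w.py <<'E'
from m import rect,comp,cloud,np,cv2
def silver(im):
    W=cloud(im); hsv=cv2.cvtColor(im["pixels"],cv2.COLOR_RGB2HSV); H,S,V=[hsv[...,i].astype(int) for i in range(3)]
    X,Y,Z=W[...,0],W[...,1],W[...,2]
    m=(im["z_map"]>0)&(Z>.141)&(Z<.165)&(S<80)&(X>.49)&(X<.67)&(Y>-.29)&(Y<.05)
    m=cv2.morphologyEx(m.astype(np.uint8),cv2.MORPH_CLOSE,np.ones((5,5)))
    for c in comp(m)[:4]:
        if c.sum()<150: continue
        P=W[c]; r=rect(P); d=np.array([np.cos(np.radians(r[2])),np.sin(np.radians(r[2]))]); n=np.array([-d[1],d[0]])
        s=(P[:,:2]-r[0]/1000)@d; t=(P[:,:2]-r[0]/1000)@n
        print("silver",c.sum(),np.argwhere(c).mean(0)[::-1].round(),r)
        for a in np.arange(-.1,.1,.02):
            k=(s>a)&(s<a+.02)
            if k.sum()>5: print("  s",round(a+.01,3),"w",np.ptp(t[k]).round(3),"t",np.median(t[k]).round(4),"z",np.median(P[k,2]).round(3),P[k,2].max().round(3))
E
sed -i 's/^for n in("scene","side"):/for n in("scene","side") if __name__=="__main__" else ():/' m.py
python3 - <<'E'
from w import *; from h import *
w=env.get_image("wrist"); save(w,"w2.png"); silver(w)
o=env.observe(); print(o["tcp_pos"],o["finger_gap"])
a=dict(np.load("pics/w1.npz")); W=cloud(a); h=cv2.cvtColor(a["pixels"],cv2.COLOR_RGB2HSV); c=comp((h[...,0]>20)&(h[...,0]<36)&(h[...,1]>150)&(W[...,2]>.15))[0]
print("lemon",rect(W[c]),W[c][:,2].max())
E
```

```text
silver 3549 [194. 113.] (array([ 541., -209.]), array([130.,  50.]), np.float32(56.5))
  s -0.07 w 0.013 t -0.0182 z 0.144 0.146
  s -0.05 w 0.018 t -0.0165 z 0.146 0.149
  s -0.03 w 0.017 t -0.0109 z 0.149 0.151
  s -0.01 w 0.016 t -0.0054 z 0.15 0.153
  s 0.01 w 0.015 t 0.0001 z 0.151 0.153
  s 0.03 w 0.028 t 0.0075 z 0.146 0.151
  s 0.05 w 0.05 t 0.0114 z 0.146 0.373
  s 0.07 w 0.016 t 0.013 z 0.149 0.151
silver 3156 [305. 100.] (array([ 614., -183.]), array([126.,  46.]), np.float32(89.6))
  s -0.07 w 0.013 t -0.013 z 0.144 0.145
  s -0.05 w 0.019 t -0.0127 z 0.145 0.148
  s -0.03 w 0.017 t -0.0131 z 0.147 0.151
  s -0.01 w 0.016 t -0.0139 z 0.15 0.153
  s 0.01 w 0.046 t -0.0143 z 0.152 0.373
  s 0.03 w 0.012 t -0.0151 z 0.154 0.157
  s 0.05 w 0.011 t -0.0156 z 0.154 0.157
  s 0.07 w 0.009 t -0.0161 z 0.153 0.154
[ 0.59014499 -0.25882022  0.40464771] 0.04263181800009568
lemon (array([559.,   7.]), array([126.,  69.]), np.float32(68.0)) 0.37198008372039
```

View pics/w2.png

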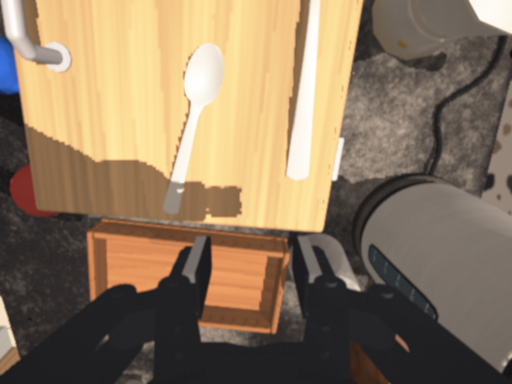

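The wrist view shows the spoon from (172,205) to (208,50), with its bowl toward +y. The fork handle end is at (298,175). That puts the fork centre at about (0.629, -0.148), and the spoon centre at about (0.541, -0.21) with yaw 72°. Now I grasp the fork.

Emit:
{"fn": "apply_moves", "kwargs": {"increments": [{"tx":1.3,"ty":3.6,"tz":0,"rx":0,"ry":0,"rz":-0.03},{"tx":1.3,"ty":3.7,"tz":0,"rx":0,"ry":0,"rz":0},{"tx":1.3,"ty":3.7,"tz":-1,"rx":0,"ry":0,"rz":0},{"tx":0,"ty":0,"tz":-2,"rx":0,"ry":0,"rz":0},{"tx":0,"ty":0,"tz":-2,"rx":0,"ry":0,"rz":0}]}}

```text
time: 1.45
tcp_pos: [0.6298, -0.1452, 0.3562]
eef_rot: [0.715, 0.699, 0.001, 0.002]
contact_force: [-0.4, 0.1, -0.6]
finger_gap: 0.0427
grip_force: 0.0
```

Emit:
{"fn": "apply_moves", "kwargs": {"increments": [{"tx":0,"ty":0,"tz":-1,"rx":0,"ry":0,"rz":0},{"tx":0,"ty":0,"tz":-1,"rx":0,"ry":0,"rz":0},{"tx":0,"ty":0,"tz":-0.5,"rx":0,"ry":0,"rz":0},{"tx":0,"ty":0,"tz":0,"rx":0,"ry":0,"rz":0},{"tx":0,"ty":0,"tz":0,"rx":0,"ry":0,"rz":0}]}}

```text
time: 1.87
tcp_pos: [0.629, -0.1503, 0.3304]
eef_rot: [0.718, 0.696, 0.0, 0.0]
contact_force: [-0.3, 0.6, 1.1]
finger_gap: 0.0427
grip_force: 0.0
```

Emit:
{"fn": "apply_moves", "kwargs": {"increments": [{"tx":0,"ty":0,"tz":-0.5,"rx":0,"ry":0,"rz":0},{"tx":0,"ty":0,"tz":-0.5,"rx":0,"ry":0,"rz":0},{"tx":0,"ty":0,"tz":0,"rx":0,"ry":0,"rz":0},{"tx":0,"ty":0,"tz":0,"rx":0,"ry":0,"rz":0},{"tx":0,"ty":0,"tz":0,"rx":0,"ry":0,"rz":0}]}}

```text
time: 2.28
tcp_pos: [0.629, -0.1502, 0.3198]
eef_rot: [0.718, 0.696, 0.0, 0.0]
contact_force: [-0.4, 0.0, 0.7]
finger_gap: 0.0427
grip_force: 0.0
```

Emit:
{"fn": "apply_moves", "kwargs": {"increments": [{"tx":0,"ty":0,"tz":0,"rx":0,"ry":0,"rz":0},{"tx":0,"ty":0,"tz":0,"rx":0,"ry":0,"rz":0},{"tx":0,"ty":0,"tz":0,"rx":0,"ry":0,"rz":0},{"tx":0,"ty":0,"tz":0,"rx":0,"ry":0,"rz":0},{"tx":0,"ty":0,"tz":0,"rx":0,"ry":0,"rz":0}], "fingers": 0}}

```text
time: 2.7
tcp_pos: [0.6291, -0.15, 0.3201]
eef_rot: [0.718, 0.696, 0.0, 0.0]
contact_force: [0.3, -0.4, 0.3]
finger_gap: 0.0159
grip_force: 48.5
```

Emit:
{"fn": "apply_moves", "kwargs": {"increments": [{"tx":0,"ty":0,"tz":1,"rx":0,"ry":0,"rz":0},{"tx":0,"ty":0,"tz":2,"rx":0,"ry":0,"rz":0},{"tx":0,"ty":0,"tz":3,"rx":0,"ry":0,"rz":0},{"tx":0,"ty":0,"tz":3,"rx":0,"ry":0,"rz":0},{"tx":-2,"ty":0,"tz":1,"rx":0,"ry":0,"rz":0}]}}

```text
time: 3.12
tcp_pos: [0.6106, -0.15, 0.425]
eef_rot: [0.717, 0.697, 0.002, 0.004]
contact_force: [-0.4, -0.2, 0.5]
finger_gap: 0.016
grip_force: 48.0
```

Emit:
{"fn": "apply_moves", "kwargs": {"increments": [{"tx":-2,"ty":0,"tz":0,"rx":0,"ry":0,"rz":0.1},{"tx":-2,"ty":0,"tz":0,"rx":0,"ry":0,"rz":0.1},{"tx":-2,"ty":0,"tz":0,"rx":0,"ry":0,"rz":0.1},{"tx":-2,"ty":-1,"tz":0,"rx":0,"ry":0,"rz":0.1},{"tx":-2,"ty":-2,"tz":0,"rx":0,"ry":0,"rz":0.1}]}}

```text
time: 3.53
tcp_pos: [0.508, -0.1786, 0.4206]
eef_rot: [0.52, 0.854, 0.001, 0.0]
contact_force: [0.7, -0.7, -0.1]
finger_gap: 0.0161
grip_force: 48.0
```

Emit:
{"fn": "apply_moves", "kwargs": {"increments": [{"tx":-0.4,"ty":-2,"tz":0,"rx":0,"ry":0,"rz":0.1},{"tx":0,"ty":-2,"tz":0,"rx":0,"ry":0,"rz":0.1},{"tx":0,"ty":-2,"tz":0,"rx":0,"ry":0,"rz":0.1},{"tx":0,"ty":-2,"tz":0,"rx":0,"ry":0,"rz":0.1},{"tx":0,"ty":-2,"tz":0,"rx":0,"ry":0,"rz":0.1}]}}

```text
time: 3.95
tcp_pos: [0.5047, -0.2809, 0.4205]
eef_rot: [0.294, 0.956, -0.0, 0.0]
contact_force: [0.1, -0.4, -1.2]
finger_gap: 0.016
grip_force: 48.0
```

Emit:
{"fn": "apply_moves", "kwargs": {"increments": [{"tx":0,"ty":-2.5,"tz":0,"rx":0,"ry":0,"rz":0.1},{"tx":0,"ty":-2.5,"tz":0,"rx":0,"ry":0,"rz":0.1},{"tx":0,"ty":-2.5,"tz":0,"rx":0,"ry":0,"rz":0.1},{"tx":0,"ty":-2.5,"tz":0,"rx":0,"ry":0,"rz":0.1},{"tx":0,"ty":-2.5,"tz":0,"rx":0,"ry":0,"rz":0.08}]}}

```text
time: 4.37
tcp_pos: [0.5048, -0.4061, 0.4203]
eef_rot: [0.058, 0.998, 0.0, 0.0]
contact_force: [0.5, -0.8, -0.3]
finger_gap: 0.0159
grip_force: 48.0
```

Run:
```python
from h import *
a=env.get_image("side"); save(a,"s1.png"); o=env.observe(); print(o["tcp_pos"],o["eef_rot"].round(3),o["finger_gap"],o["grip_force"],o["q"].round(2))
```

```text
[ 0.50397212 -0.41040163  0.41912941] [ 0.059  0.998 -0.002 -0.   ] 0.01613632467531309 48.04499549791217 [-0.77  0.31  1.08 -0.    1.75 -2.22]
```

View pics/s1.png

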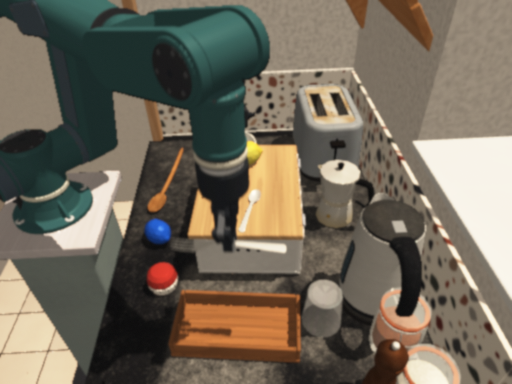

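The fork is held level, aligned with the tray and above it. The glass is clear. Lowering.

Emit:
{"fn": "apply_moves", "kwargs": {"increments": [{"tx":0.2,"ty":0.8,"tz":-3.5,"rx":0,"ry":0,"rz":0},{"tx":0,"ty":0,"tz":-3.5,"rx":0,"ry":0,"rz":0},{"tx":0,"ty":0,"tz":-3.5,"rx":0,"ry":0,"rz":0},{"tx":0,"ty":0,"tz":-3.5,"rx":0,"ry":0,"rz":0},{"tx":0,"ty":0,"tz":-2,"rx":0,"ry":0,"rz":0}]}}

```text
time: 4.83
tcp_pos: [0.5061, -0.396, 0.255]
eef_rot: [0.061, 0.998, 0.002, -0.003]
contact_force: [-0.7, 0.5, -1.4]
finger_gap: 0.0159
grip_force: 48.1
```

Emit:
{"fn": "apply_moves", "kwargs": {"increments": [{"tx":0,"ty":0,"tz":-2,"rx":0,"ry":0,"rz":0},{"tx":0,"ty":0,"tz":-2,"rx":0,"ry":0,"rz":0},{"tx":0,"ty":0,"tz":-1.5,"rx":0,"ry":0,"rz":0},{"tx":0,"ty":0,"tz":-1,"rx":0,"ry":0,"rz":0},{"tx":0,"ty":0,"tz":0,"rx":0,"ry":0,"rz":0}]}}

```text
time: 5.25
tcp_pos: [0.5063, -0.3963, 0.1919]
eef_rot: [0.06, 0.998, 0.002, -0.002]
contact_force: [0.4, 0.6, -0.5]
finger_gap: 0.0162
grip_force: 48.1
```

Emit:
{"fn": "apply_moves", "kwargs": {"increments": [{"tx":0,"ty":0,"tz":-0.3,"rx":0,"ry":0,"rz":0},{"tx":0,"ty":0,"tz":-0.2,"rx":0,"ry":0,"rz":0},{"tx":0,"ty":0,"tz":0,"rx":0,"ry":0,"rz":0},{"tx":0,"ty":0,"tz":0,"rx":0,"ry":0,"rz":0},{"tx":0,"ty":0,"tz":0,"rx":0,"ry":0,"rz":0}]}}

```text
time: 5.67
tcp_pos: [0.5072, -0.3972, 0.1908]
eef_rot: [0.06, 0.998, -0.001, 0.001]
contact_force: [-0.1, 0.2, 0.7]
finger_gap: 0.0159
grip_force: 48.1
```

Emit:
{"fn": "apply_moves", "kwargs": {"increments": [{"tx":0,"ty":0,"tz":0,"rx":0,"ry":0,"rz":0},{"tx":0,"ty":0,"tz":0,"rx":0,"ry":0,"rz":0},{"tx":0,"ty":0,"tz":0,"rx":0,"ry":0,"rz":0},{"tx":0,"ty":0,"tz":0.5,"rx":0,"ry":0,"rz":0},{"tx":0,"ty":0,"tz":1,"rx":0,"ry":0,"rz":0}], "fingers": 0.36}}

```text
time: 6.08
tcp_pos: [0.5065, -0.3966, 0.2036]
eef_rot: [0.06, 0.998, 0.001, -0.001]
contact_force: [0.1, -0.6, 0.4]
finger_gap: 0.0305
grip_force: 0.0
```

Emit:
{"fn": "apply_moves", "kwargs": {"increments": [{"tx":0,"ty":0,"tz":2,"rx":0,"ry":0,"rz":0},{"tx":0,"ty":0,"tz":4,"rx":0,"ry":0,"rz":0},{"tx":0,"ty":0,"tz":4,"rx":0,"ry":0,"rz":0},{"tx":0,"ty":0,"tz":4,"rx":0,"ry":0,"rz":0},{"tx":0,"ty":0,"tz":4,"rx":0,"ry":0,"rz":0}]}}

```text
time: 6.5
tcp_pos: [0.5066, -0.3966, 0.388]
eef_rot: [0.06, 0.998, -0.0, 0.001]
contact_force: [1.1, -0.7, -0.2]
finger_gap: 0.0309
grip_force: 0.0
```

```bash
cat > chk.py <<'E'
from w import *; from h import *
def tray(n):
    im=env.get_image(n); W=cloud(im); hsv=cv2.cvtColor(im["pixels"],cv2.COLOR_RGB2HSV); H,S,V=[hsv[...,i].astype(int) for i in range(3)]; X,Y,Z=W[...,0],W[...,1],W[...,2]
    t=comp((Z>.038)&(Z<.052)&(H<16)&(S>90)&(Y<-.3)&(Y>-.52)&(X>.3)&(X<.7))[0]; print("tray",t.sum(),rect(W[t]))
    hull=cv2.convexHull(np.argwhere(t)[:,::-1].astype(np.int32)); hm=np.zeros(t.shape,np.uint8); cv2.fillConvexPoly(hm,hull,1)
    for c in comp((hm>0)&(S<70)&(V>70)&(Z<.06)&(Z>0))[:3]:
        if c.sum()>20: print("  metal",c.sum(),np.median(W[c],0).round(3),W[c][:,2].max().round(3),rect(W[c]))
    return im
E
python3 - <<'E'
from chk import *
tray("side"); save(tray("scene"),"x.png"); print(env.observe()["tcp_pos"])
w=dict(np.load("pics/w1.npz")); W=cloud(w); h=cv2.cvtColor(w["pixels"],cv2.COLOR_RGB2HSV); Z=W[...,2]; H,S=h[...,0],h[...,1]
c=comp((H>20)&(H<36)&(S>130)&(Z>.148)&(Z<.21))[0]; print("lemon",c.sum(),rect(W[c]),Z[c].max(),np.median(W[c],0))
E
```

```text
tray 1702 (array([ 505., -415.]), array([127., 250.]), np.float32(173.2))
  metal 462 [ 0.529 -0.4    0.013] 0.023 (array([ 515., -400.]), array([ 25., 168.]), np.float32(172.3))
tray 715 (array([ 505., -413.]), array([126., 252.]), np.float32(173.5))
  metal 220 [ 0.5   -0.398  0.013] 0.022 (array([ 506., -396.]), array([ 23., 186.]), np.float32(175.1))
[ 0.50735428 -0.39724778  0.39701114]
lemon 6134 (array([546., -26.]), array([56., 68.]), np.float32(156.2)) 0.20177403544480985 [ 0.54496317 -0.01951244  0.19240586]
```

Emit:
{"fn": "apply_moves", "kwargs": {"increments": [{"tx":1.2,"ty":3.7,"tz":1,"rx":0,"ry":0,"rz":0},{"tx":1.2,"ty":3.7,"tz":0,"rx":0,"ry":0,"rz":0},{"tx":1.2,"ty":3.7,"tz":0,"rx":0,"ry":0,"rz":0},{"tx":1.2,"ty":3.7,"tz":0,"rx":0,"ry":0,"rz":0},{"tx":1.2,"ty":3.7,"tz":0,"rx":0,"ry":0,"rz":0}], "fingers": 1}}

```text
time: 7.02
tcp_pos: [0.567, -0.2103, 0.3956]
eef_rot: [0.061, 0.998, -0.0, 0.001]
contact_force: [0.9, -0.3, 0.2]
finger_gap: 0.085
grip_force: 0.0
```

Emit:
{"fn": "apply_moves", "kwargs": {"increments": [{"tx":1.2,"ty":3.7,"tz":0,"rx":0,"ry":0,"rz":0},{"tx":1.2,"ty":3.7,"tz":0,"rx":0,"ry":0,"rz":0},{"tx":1.2,"ty":3.7,"tz":0,"rx":0,"ry":0,"rz":0},{"tx":1.2,"ty":3.7,"tz":0,"rx":0,"ry":0,"rz":0},{"tx":1,"ty":3.4,"tz":0,"rx":0,"ry":0,"rz":0}]}}

```text
time: 7.43
tcp_pos: [0.6252, -0.0277, 0.3955]
eef_rot: [0.06, 0.998, 0.0, 0.001]
contact_force: [0.4, -0.9, -0.7]
finger_gap: 0.085
grip_force: 0.0
```

Emit:
{"fn": "apply_moves", "kwargs": {"increments": [{"tx":0,"ty":0,"tz":0,"rx":0,"ry":0,"rz":0},{"tx":0,"ty":0,"tz":0,"rx":0,"ry":0,"rz":0},{"tx":0,"ty":0,"tz":0,"rx":0,"ry":0,"rz":0},{"tx":0,"ty":0,"tz":0,"rx":0,"ry":0,"rz":0},{"tx":0,"ty":0,"tz":0,"rx":0,"ry":0,"rz":0}]}}

```text
time: 7.85
tcp_pos: [0.6247, -0.0315, 0.3949]
eef_rot: [0.061, 0.998, -0.0, 0.0]
contact_force: [-0.7, -0.7, 0.2]
finger_gap: 0.0852
grip_force: 0.0
```

Run:
```python
from w import *; from h import *
w=env.get_image("wrist"); save(w,"w3.png"); o=env.observe(); print(o["tcp_pos"],o["finger_gap"],w["eye"])
W=cloud(w); h=cv2.cvtColor(w["pixels"],cv2.COLOR_RGB2HSV); Z=W[...,2]; H,S=h[...,0],h[...,1]
c=comp((H>20)&(H<36)&(S>130)&(Z>.148)&(Z<.21))[0]
m,n=c.sum(),np.argwhere(c); print(m,n.min(0),n.max(0),rect(W[c]),Z[c].max())
e=w["eye"]; d=W[c]-e; P=e+d*((.172-e[2])/d[:,2])[:,None]; print("ray",rect(P)); r=cv2.fitEllipse(cv2.convexHull((P[:,:2]*1000).astype(np.float32)));print(r)
top=W[c][np.argsort(-Z[c])[:60]]; print("top",top.mean(0))
```

```text
[ 0.6247484  -0.03148718  0.3949195 ] 0.08565356462478023 [ 0.54692113 -0.02185755  0.363274  ]
9856 [ 19 186] [154 287] (array([543., -30.]), array([67., 60.]), np.float32(51.0)) 0.20193855145601555
ray (array([544., -30.]), array([67., 65.]), np.float32(55.4))
((543.7991333007812, -30.412940979003906), (56.78855895996094, 78.78449249267578), 103.93692779541016)
top [ 0.54899752 -0.02857228  0.2010994 ]
```

View pics/w3.png

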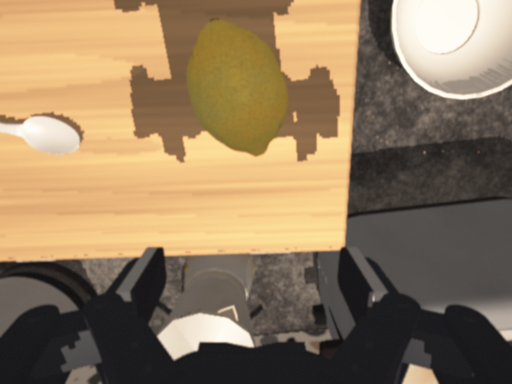

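The lemon is centred at about (0.544, -0.030) with its major axis at +14°, 57x79 mm, which fits the given size. The pixels are (240,87), running from top-left to bottom-right. I'll turn +0.36 and descend.

Emit:
{"fn": "apply_moves", "kwargs": {"increments": [{"tx":-2,"ty":0.1,"tz":0,"rx":0,"ry":0,"rz":0.09},{"tx":-2,"ty":0,"tz":0,"rx":0,"ry":0,"rz":0.09},{"tx":-2,"ty":0,"tz":0,"rx":0,"ry":0,"rz":0.09},{"tx":-2.1,"ty":0,"tz":0,"rx":0,"ry":0,"rz":0.09},{"tx":0,"ty":0,"tz":0,"rx":0,"ry":0,"rz":0}]}}

```text
time: 8.32
tcp_pos: [0.5412, -0.0298, 0.3952]
eef_rot: [-0.12, 0.993, 0.0, -0.001]
contact_force: [-0.5, 0.1, 0.2]
finger_gap: 0.0855
grip_force: 0.0
```

Emit:
{"fn": "apply_moves", "kwargs": {"increments": [{"tx":0,"ty":0,"tz":-2,"rx":0,"ry":0,"rz":0},{"tx":0,"ty":0,"tz":-2,"rx":0,"ry":0,"rz":0},{"tx":0,"ty":0,"tz":-2,"rx":0,"ry":0,"rz":0},{"tx":0,"ty":0,"tz":-1.5,"rx":0,"ry":0,"rz":0},{"tx":0,"ty":0,"tz":0,"rx":0,"ry":0,"rz":0}]}}

```text
time: 8.73
tcp_pos: [0.5432, -0.0297, 0.3156]
eef_rot: [-0.118, 0.993, 0.001, -0.004]
contact_force: [-0.8, -0.9, -0.8]
finger_gap: 0.0854
grip_force: 0.0
```

Emit:
{"fn": "apply_moves", "kwargs": {"increments": [{"tx":0,"ty":0,"tz":0,"rx":0,"ry":0,"rz":0},{"tx":0,"ty":0,"tz":0,"rx":0,"ry":0,"rz":0},{"tx":0,"ty":0,"tz":0,"rx":0,"ry":0,"rz":0},{"tx":0,"ty":0,"tz":0,"rx":0,"ry":0,"rz":0},{"tx":0,"ty":0,"tz":0,"rx":0,"ry":0,"rz":0}], "fingers": 0}}

```text
time: 9.15
tcp_pos: [0.5446, -0.0293, 0.3222]
eef_rot: [-0.119, 0.993, -0.001, 0.002]
contact_force: [0.2, -1.5, 4.1]
finger_gap: 0.0543
grip_force: 63.7
```

Emit:
{"fn": "apply_moves", "kwargs": {"increments": [{"tx":0,"ty":0,"tz":1,"rx":0,"ry":0,"rz":0},{"tx":0,"ty":0,"tz":2,"rx":0,"ry":0,"rz":0},{"tx":0,"ty":0,"tz":3,"rx":0,"ry":0,"rz":0},{"tx":0,"ty":0,"tz":2,"rx":0,"ry":0,"rz":0},{"tx":0,"ty":0,"tz":0,"rx":0,"ry":0,"rz":0}]}}

```text
time: 9.57
tcp_pos: [0.5445, -0.0289, 0.4059]
eef_rot: [-0.119, 0.993, -0.001, 0.005]
contact_force: [0.5, 0.8, -0.9]
finger_gap: 0.0544
grip_force: 63.5
```

Run:
```python
from w import *; from h import *
i=env.get_image("scene"); W=cloud(i); h=cv2.cvtColor(i["pixels"],cv2.COLOR_RGB2HSV); Z=W[...,2]
X,Y=W[...,0],W[...,1]
b=comp((Z>.050)&(Z<.062)&(h[...,1]<60)&(h[...,2]>120)&(Y>.08)&(Y<.32)&(X>.38)&(X<.62))[0]
P=W[b][:,:2]; A=np.c_[2*P,np.ones(len(P))]; s=np.linalg.lstsq(A,(P**2).sum(1),rcond=None)[0]; print("bowl circle",s[:2],np.sqrt(s[2]+s[:2]@s[:2]),b.sum(),P.min(0),P.max(0))
c=comp((h[...,0]>20)&(h[...,0]<36)&(h[...,1]>150)&(Z>.15))[0]; print("lemon",c.sum(),np.median(W[c],0),Z[c].min(),Z[c].max())
print(env.observe()["tcp_pos"])
```

```text
bowl circle [0.49503613 0.1912553 ] 0.07637455019630379 182 [0.41588148 0.11775051] [0.5749887  0.27194445]
lemon 295 [ 0.5268638  -0.04030164  0.27329701] 0.24264095746325687 0.31574968101390677
[ 0.54423303 -0.02887792  0.4030248 ]
```

Emit:
{"fn": "apply_moves", "kwargs": {"increments": [{"tx":-0.9,"ty":3.7,"tz":0,"rx":0,"ry":0,"rz":0},{"tx":-0.8,"ty":3.7,"tz":0,"rx":0,"ry":0,"rz":0},{"tx":-0.8,"ty":3.7,"tz":0,"rx":0,"ry":0,"rz":0},{"tx":-0.8,"ty":3.7,"tz":0,"rx":0,"ry":0,"rz":0},{"tx":-0.8,"ty":3.7,"tz":-1,"rx":0,"ry":0,"rz":0}]}}

```text
time: 10.03
tcp_pos: [0.5023, 0.1575, 0.3897]
eef_rot: [-0.119, 0.993, 0.0, 0.0]
contact_force: [0.4, -0.3, -1.1]
finger_gap: 0.0545
grip_force: 63.6
```

Emit:
{"fn": "apply_moves", "kwargs": {"increments": [{"tx":-0.8,"ty":3.7,"tz":-2,"rx":0,"ry":0,"rz":0},{"tx":0,"ty":0,"tz":-3.5,"rx":0,"ry":0,"rz":0},{"tx":0,"ty":0,"tz":-3.5,"rx":0,"ry":0,"rz":0},{"tx":0,"ty":0,"tz":-3,"rx":0,"ry":0,"rz":0},{"tx":0,"ty":0,"tz":-2,"rx":0,"ry":0,"rz":0}]}}

```text
time: 10.45
tcp_pos: [0.4928, 0.192, 0.2443]
eef_rot: [-0.12, 0.993, -0.001, -0.005]
contact_force: [-0.5, -0.3, -1.4]
finger_gap: 0.0543
grip_force: 63.7
```

Emit:
{"fn": "apply_moves", "kwargs": {"increments": [{"tx":0,"ty":0,"tz":-2,"rx":0,"ry":0,"rz":0},{"tx":0,"ty":0,"tz":-1.5,"rx":0,"ry":0,"rz":0},{"tx":0,"ty":0,"tz":-0.8,"rx":0,"ry":0,"rz":0},{"tx":0,"ty":0,"tz":0,"rx":0,"ry":0,"rz":0},{"tx":0,"ty":0,"tz":0,"rx":0,"ry":0,"rz":0}]}}

```text
time: 10.87
tcp_pos: [0.4948, 0.1919, 0.2064]
eef_rot: [-0.119, 0.993, -0.0, -0.001]
contact_force: [-0.4, 0.1, -0.6]
finger_gap: 0.0545
grip_force: 63.7
```

Emit:
{"fn": "apply_moves", "kwargs": {"increments": [{"tx":0,"ty":0,"tz":0,"rx":0,"ry":0,"rz":0},{"tx":0,"ty":0,"tz":0,"rx":0,"ry":0,"rz":0},{"tx":0,"ty":0,"tz":0,"rx":0,"ry":0,"rz":0},{"tx":0,"ty":0,"tz":1,"rx":0,"ry":0,"rz":0},{"tx":0,"ty":0,"tz":3,"rx":0,"ry":0,"rz":0}], "fingers": 0.8}}

```text
time: 11.28
tcp_pos: [0.4936, 0.1915, 0.2441]
eef_rot: [-0.119, 0.993, -0.001, -0.005]
contact_force: [0.0, 0.6, -0.2]
finger_gap: 0.0685
grip_force: 0.0
```

Emit:
{"fn": "apply_moves", "kwargs": {"increments": [{"tx":0,"ty":0,"tz":3.5,"rx":0,"ry":0,"rz":0},{"tx":0,"ty":0,"tz":3.5,"rx":0,"ry":0,"rz":-0.1},{"tx":0,"ty":0,"tz":3.5,"rx":0,"ry":0,"rz":-0.1},{"tx":0,"ty":0,"tz":3.5,"rx":0,"ry":0,"rz":-0.1},{"tx":0,"ty":0,"tz":1.5,"rx":0,"ry":0,"rz":-0.1}]}}

```text
time: 11.7
tcp_pos: [0.4952, 0.192, 0.4102]
eef_rot: [0.083, 0.997, 0.002, 0.005]
contact_force: [1.2, 0.3, -0.0]
finger_gap: 0.0684
grip_force: 0.0
```

Emit:
{"fn": "apply_moves", "kwargs": {"increments": [{"tx":0.2,"ty":-2.5,"tz":0,"rx":0,"ry":0,"rz":-0.11},{"tx":0.3,"ty":-2.5,"tz":0,"rx":0,"ry":0,"rz":-0.11},{"tx":0.3,"ty":-2.5,"tz":0,"rx":0,"ry":0,"rz":-0.11},{"tx":0.3,"ty":-2.5,"tz":0,"rx":0,"ry":0,"rz":-0.11},{"tx":0.3,"ty":-2.5,"tz":0,"rx":0,"ry":0,"rz":-0.11}], "fingers": 0.5}}

```text
time: 12.12
tcp_pos: [0.5089, 0.0659, 0.4041]
eef_rot: [0.35, 0.937, 0.0, 0.001]
contact_force: [-0.8, -0.3, -0.0]
finger_gap: 0.0427
grip_force: 0.0
```

Emit:
{"fn": "apply_moves", "kwargs": {"increments": [{"tx":0.3,"ty":-2.7,"tz":0,"rx":0,"ry":0,"rz":-0.11},{"tx":0.3,"ty":-2.7,"tz":0,"rx":0,"ry":0,"rz":-0.11},{"tx":0.3,"ty":-2.7,"tz":0,"rx":0,"ry":0,"rz":-0.11},{"tx":0.3,"ty":-2.7,"tz":0,"rx":0,"ry":0,"rz":-0.11},{"tx":0.3,"ty":-2.7,"tz":0,"rx":0,"ry":0,"rz":-0.11}]}}

```text
time: 12.53
tcp_pos: [0.5239, -0.0693, 0.404]
eef_rot: [0.592, 0.806, 0.001, 0.001]
contact_force: [0.3, -0.2, 0.1]
finger_gap: 0.0426
grip_force: 0.0
```

Emit:
{"fn": "apply_moves", "kwargs": {"increments": [{"tx":0.3,"ty":-3,"tz":0,"rx":0,"ry":0,"rz":-0.11},{"tx":0.3,"ty":-3,"tz":0,"rx":0,"ry":0,"rz":-0.11},{"tx":0.3,"ty":-3,"tz":0,"rx":0,"ry":0,"rz":-0.11},{"tx":0.3,"ty":-3,"tz":0,"rx":0,"ry":0,"rz":-0.11},{"tx":0.3,"ty":-3,"tz":0,"rx":0,"ry":0,"rz":-0.11}]}}

```text
time: 12.95
tcp_pos: [0.5389, -0.2194, 0.404]
eef_rot: [0.788, 0.615, 0.001, 0.001]
contact_force: [0.8, 0.1, 0.6]
finger_gap: 0.0428
grip_force: 0.0
```

Run:
```python
from w import *; from h import *
i=env.get_image("scene"); W=cloud(i); h=cv2.cvtColor(i["pixels"],cv2.COLOR_RGB2HSV); Z=W[...,2]; X,Y=W[...,0],W[...,1]
b=comp((Z>.050)&(Z<.062)&(h[...,1]<60)&(h[...,2]>120)&(Y>.08)&(Y<.32)&(X>.38)&(X<.62))[0]; P=W[b][:,:2]; print("bowl",b.sum(),P.min(0),P.max(0))
c=comp((h[...,0]>20)&(h[...,0]<36)&(h[...,1]>150)&(Y>0)&(Z>0))[0]; print("lemon",c.sum(),rect(W[c]),Z[c].min(),Z[c].max())
o=env.observe(); print(o["tcp_pos"],o["eef_rot"].round(3),o["q"].round(2))
w=env.get_image("wrist"); save(w,"w4.png"); W=cloud(w); Z=W[...,2]; h=cv2.cvtColor(w["pixels"],cv2.COLOR_RGB2HSV)
for c in comp((h[...,1]<80)&(Z>.141)&(Z<.165)&(W[...,0]>.47)&(W[...,0]<.6)&(W[...,1]<-.1))[:2]: print("spoon",c.sum(),rect(W[c]))
```

```text
bowl 110 [0.41720152 0.11546508] [0.5236788  0.27312092]
lemon 242 (array([491., 186.]), array([61., 57.]), np.float32(49.2)) 0.0248190078274807 0.06572383028340945
[ 0.53891072 -0.22430455  0.40324601] [ 0.791  0.612 -0.001  0.003] [-0.49  0.16  1.29 -0.    1.68 -0.24]
spoon 3113 (array([ 545., -211.]), array([132.,  27.]), np.float32(76.2))
```

The lemon is in the bowl at (0.491, 0.186), against the bowl centre at (0.495, 0.194). The spoon is centred at (0.545, -0.211) with yaw 76°, already lined up with the tool. Grasping it.

Emit:
{"fn": "apply_moves", "kwargs": {"increments": [{"tx":0.6,"ty":1.4,"tz":-2,"rx":0,"ry":0,"rz":0},{"tx":0,"ty":0,"tz":-2,"rx":0,"ry":0,"rz":0},{"tx":0,"ty":0,"tz":-2,"rx":0,"ry":0,"rz":0},{"tx":0,"ty":0,"tz":-1,"rx":0,"ry":0,"rz":0},{"tx":0,"ty":0,"tz":-0.5,"rx":0,"ry":0,"rz":0}]}}

```text
time: 13.47
tcp_pos: [0.5448, -0.2032, 0.326]
eef_rot: [0.786, 0.618, -0.0, -0.001]
contact_force: [1.0, -0.2, 0.7]
finger_gap: 0.0425
grip_force: 0.0
```

Emit:
{"fn": "apply_moves", "kwargs": {"increments": [{"tx":0,"ty":0,"tz":-0.5,"rx":0,"ry":0,"rz":0},{"tx":0,"ty":0,"tz":-0.5,"rx":0,"ry":0,"rz":0},{"tx":0,"ty":0,"tz":0,"rx":0,"ry":0,"rz":0},{"tx":0,"ty":0,"tz":0,"rx":0,"ry":0,"rz":0},{"tx":0,"ty":0,"tz":0,"rx":0,"ry":0,"rz":0}]}}

```text
time: 13.88
tcp_pos: [0.5454, -0.2041, 0.3183]
eef_rot: [0.787, 0.617, 0.0, 0.001]
contact_force: [0.7, -0.8, 0.9]
finger_gap: 0.0429
grip_force: 0.0
```

Emit:
{"fn": "apply_moves", "kwargs": {"increments": [{"tx":0,"ty":0,"tz":0,"rx":0,"ry":0,"rz":0},{"tx":0,"ty":0,"tz":0,"rx":0,"ry":0,"rz":0},{"tx":0,"ty":0,"tz":0,"rx":0,"ry":0,"rz":0},{"tx":0,"ty":0,"tz":0,"rx":0,"ry":0,"rz":0},{"tx":0,"ty":0,"tz":0,"rx":0,"ry":0,"rz":0}], "fingers": 0}}

```text
time: 14.3
tcp_pos: [0.5453, -0.2041, 0.3184]
eef_rot: [0.787, 0.617, 0.0, 0.001]
contact_force: [-1.0, 0.9, 4.9]
finger_gap: 0.0186
grip_force: 57.7
```

Emit:
{"fn": "apply_moves", "kwargs": {"increments": [{"tx":0,"ty":0,"tz":1,"rx":0,"ry":0,"rz":0},{"tx":0,"ty":0,"tz":2,"rx":0,"ry":0,"rz":0},{"tx":0,"ty":0,"tz":3,"rx":0,"ry":0,"rz":0},{"tx":0,"ty":0,"tz":3,"rx":0,"ry":0,"rz":-0.05},{"tx":0,"ty":0,"tz":0,"rx":0,"ry":0,"rz":-0.1}]}}

```text
time: 14.72
tcp_pos: [0.5457, -0.2042, 0.4151]
eef_rot: [0.832, 0.555, 0.003, 0.005]
contact_force: [0.6, 0.3, 1.0]
finger_gap: 0.0187
grip_force: 57.9
```

Emit:
{"fn": "apply_moves", "kwargs": {"increments": [{"tx":-0.4,"ty":-1.8,"tz":0,"rx":0,"ry":0,"rz":-0.1},{"tx":-0.4,"ty":-1.8,"tz":0,"rx":0,"ry":0,"rz":-0.1},{"tx":-0.4,"ty":-1.8,"tz":0,"rx":0,"ry":0,"rz":-0.1},{"tx":-0.4,"ty":-1.8,"tz":0,"rx":0,"ry":0,"rz":-0.1},{"tx":-0.4,"ty":-1.8,"tz":0,"rx":0,"ry":0,"rz":-0.1}]}}

```text
time: 15.13
tcp_pos: [0.525, -0.2947, 0.4071]
eef_rot: [0.943, 0.332, -0.0, -0.0]
contact_force: [0.5, 0.2, -1.1]
finger_gap: 0.0184
grip_force: 57.9
```

Emit:
{"fn": "apply_moves", "kwargs": {"increments": [{"tx":-0.4,"ty":-1.8,"tz":0,"rx":0,"ry":0,"rz":-0.1},{"tx":-0.4,"ty":-1.8,"tz":0,"rx":0,"ry":0,"rz":-0.1},{"tx":-0.4,"ty":-1.8,"tz":0,"rx":0,"ry":0,"rz":-0.1},{"tx":-0.4,"ty":-1.8,"tz":0,"rx":0,"ry":0,"rz":-0.1},{"tx":-0.4,"ty":-1.8,"tz":0,"rx":0,"ry":0,"rz":-0.1}]}}

```text
time: 15.55
tcp_pos: [0.505, -0.3849, 0.407]
eef_rot: [0.996, 0.088, -0.0, -0.0]
contact_force: [0.1, 0.0, -0.8]
finger_gap: 0.0186
grip_force: 57.9
```

Emit:
{"fn": "apply_moves", "kwargs": {"increments": [{"tx":-0.3,"ty":-1.8,"tz":0,"rx":0,"ry":0,"rz":-0.1},{"tx":0,"ty":-1.8,"tz":0,"rx":0,"ry":0,"rz":-0.1},{"tx":0,"ty":-2,"tz":0,"rx":0,"ry":0,"rz":-0.08},{"tx":0,"ty":0,"tz":-2,"rx":0,"ry":0,"rz":0},{"tx":0,"ty":0,"tz":-3,"rx":0,"ry":0,"rz":0}]}}

```text
time: 15.97
tcp_pos: [0.5023, -0.4418, 0.3609]
eef_rot: [0.999, -0.051, 0.003, 0.003]
contact_force: [0.6, -1.1, -0.1]
finger_gap: 0.0184
grip_force: 57.9
```

Run:
```python
from w import *; from h import *
i=env.get_image("side"); save(i,"s2.png"); W=cloud(i); hs=cv2.cvtColor(i["pixels"],cv2.COLOR_RGB2HSV); Z=W[...,2]; X,Y=W[...,0],W[...,1]
o=env.observe(); print(o["tcp_pos"],o["eef_rot"].round(3),o["finger_gap"],o["grip_force"])
for c in comp((hs[...,1]<60)&(hs[...,2]>120)&(Z>.16)&(Z<.23)&(X>.4)&(X<.62)&(Y<-.38)&(Y>-.5))[:3]: print(c.sum(),rect(W[c]),Z[c].min(),Z[c].max())
```

```text
[ 0.50145474 -0.4402337   0.34980469] [ 0.999 -0.05  -0.003 -0.003] 0.01818587540294414 57.88314295350574
268 (array([ 536., -447.]), array([24., 48.]), np.float32(175.1)) 0.18487606259146339 0.20911787527720616
12 (array([ 463., -440.]), array([9., 4.]), np.float32(34.6)) 0.19002227230979907 0.19273049056593594
9 (array([ 436., -437.]), array([8., 3.]), np.float32(20.0)) 0.18615248452662014 0.18918968454843144
```

View pics/s2.png

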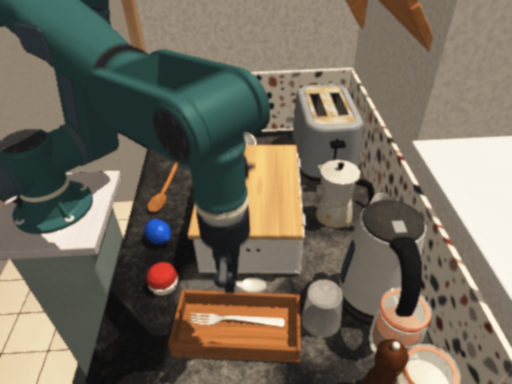

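The spoon is held above the tray along its length (bowl at pixel (252,285)). The fork is already in the tray (238,321). Lowering the spoon.

Emit:
{"fn": "apply_moves", "kwargs": {"increments": [{"tx":0,"ty":0,"tz":-3.5,"rx":0,"ry":0,"rz":0},{"tx":0,"ty":0,"tz":-3.5,"rx":0,"ry":0,"rz":0},{"tx":0,"ty":0,"tz":-3,"rx":0,"ry":0,"rz":0},{"tx":0,"ty":0,"tz":-2,"rx":0,"ry":0,"rz":0},{"tx":0,"ty":0,"tz":-2,"rx":0,"ry":0,"rz":0}]}}

```text
time: 16.43
tcp_pos: [0.5019, -0.4394, 0.215]
eef_rot: [0.999, -0.049, -0.001, -0.001]
contact_force: [0.7, -0.5, 0.1]
finger_gap: 0.0182
grip_force: 57.9
```

Emit:
{"fn": "apply_moves", "kwargs": {"increments": [{"tx":0,"ty":0,"tz":-1.5,"rx":0,"ry":0,"rz":0},{"tx":0,"ty":0,"tz":-1,"rx":0,"ry":0,"rz":0},{"tx":0,"ty":0,"tz":-0.5,"rx":0,"ry":0,"rz":0},{"tx":0,"ty":0,"tz":0,"rx":0,"ry":0,"rz":0},{"tx":0,"ty":0,"tz":0,"rx":0,"ry":0,"rz":0}]}}

```text
time: 16.85
tcp_pos: [0.5025, -0.4402, 0.1881]
eef_rot: [0.999, -0.05, 0.0, 0.0]
contact_force: [-0.3, 0.3, -0.3]
finger_gap: 0.0185
grip_force: 57.9
```

Emit:
{"fn": "apply_moves", "kwargs": {"increments": [{"tx":0,"ty":0,"tz":0,"rx":0,"ry":0,"rz":0},{"tx":0,"ty":0,"tz":0,"rx":0,"ry":0,"rz":0},{"tx":0,"ty":0,"tz":0,"rx":0,"ry":0,"rz":0},{"tx":0,"ty":0,"tz":0.5,"rx":0,"ry":0,"rz":0},{"tx":0,"ty":0,"tz":1,"rx":0,"ry":0,"rz":0}], "fingers": 0.29}}

```text
time: 17.27
tcp_pos: [0.5018, -0.4396, 0.2016]
eef_rot: [0.999, -0.05, -0.001, -0.001]
contact_force: [-0.2, 0.9, -0.2]
finger_gap: 0.0243
grip_force: 0.0
```

Emit:
{"fn": "apply_moves", "kwargs": {"increments": [{"tx":0,"ty":0,"tz":2,"rx":0,"ry":0,"rz":0},{"tx":0,"ty":0,"tz":4,"rx":0,"ry":0,"rz":0},{"tx":0,"ty":0,"tz":4,"rx":0,"ry":0,"rz":0},{"tx":0,"ty":0,"tz":4,"rx":0,"ry":0,"rz":0},{"tx":0,"ty":0,"tz":4,"rx":0,"ry":0,"rz":0}]}}

```text
time: 17.68
tcp_pos: [0.5019, -0.4396, 0.3857]
eef_rot: [0.999, -0.05, 0.001, 0.001]
contact_force: [-0.4, 0.0, -0.6]
finger_gap: 0.0246
grip_force: 0.0
```

Run:
```python
from chk import *
save(tray("side"),"s3.png"); tray("scene"); o=env.observe(); print(o["tcp_pos"],o["q"].round(2))
```

```text
tray 1688 (array([ 504., -415.]), array([127., 250.]), np.float32(173.4))
  metal 481 [ 0.525 -0.4    0.013] 0.025 (array([ 509., -399.]), array([ 25., 179.]), np.float32(173.7))
  metal 385 [ 0.515 -0.441  0.013] 0.02 (array([ 494., -441.]), array([ 21., 129.]), np.float32(174.2))
tray 671 (array([ 505., -413.]), array([125., 250.]), np.float32(173.3))
  metal 223 [ 0.497 -0.398  0.013] 0.023 (array([ 507., -399.]), array([ 23., 187.]), np.float32(172.3))
  metal 174 [ 0.518 -0.44   0.012] 0.019 (array([ 496., -439.]), array([ 23., 131.]), np.float32(169.3))
[ 0.50244372 -0.44016269  0.39506043] [-0.8   0.35  1.08 -0.    1.69  0.87]
```

The fork and spoon both lie in the tray on its floor, at about tray y +0.017 and -0.025. Moving to the handle.

Emit:
{"fn": "apply_moves", "kwargs": {"increments": [{"tx":-0.3,"ty":2,"tz":0,"rx":0,"ry":0,"rz":0.1},{"tx":-0.3,"ty":2,"tz":0,"rx":0,"ry":0,"rz":0.1},{"tx":-0.3,"ty":2,"tz":0,"rx":0,"ry":0,"rz":0.1},{"tx":-0.3,"ty":2,"tz":0,"rx":0,"ry":0,"rz":0.1},{"tx":-0.3,"ty":2,"tz":0,"rx":0,"ry":0,"rz":0.1}], "fingers": 0.5}}

```text
time: 18.2
tcp_pos: [0.4868, -0.339, 0.3834]
eef_rot: [0.98, 0.201, 0.001, 0.001]
contact_force: [-0.1, -0.1, -0.1]
finger_gap: 0.0428
grip_force: 0.0
```

Emit:
{"fn": "apply_moves", "kwargs": {"increments": [{"tx":-0.3,"ty":2,"tz":0,"rx":0,"ry":0,"rz":0.1},{"tx":-0.3,"ty":2,"tz":0,"rx":0,"ry":0,"rz":0.1},{"tx":-0.3,"ty":2,"tz":0,"rx":0,"ry":0,"rz":0.1},{"tx":-0.3,"ty":2,"tz":0,"rx":0,"ry":0,"rz":0.1},{"tx":-0.3,"ty":2,"tz":0,"rx":0,"ry":0,"rz":0.1}]}}

```text
time: 18.62
tcp_pos: [0.4718, -0.2389, 0.3835]
eef_rot: [0.899, 0.437, 0.001, 0.001]
contact_force: [-0.3, -0.2, -0.1]
finger_gap: 0.0427
grip_force: 0.0
```

Emit:
{"fn": "apply_moves", "kwargs": {"increments": [{"tx":-0.3,"ty":2,"tz":0,"rx":0,"ry":0,"rz":0.1},{"tx":-0.3,"ty":2,"tz":0,"rx":0,"ry":0,"rz":0.1},{"tx":-0.3,"ty":2,"tz":0,"rx":0,"ry":0,"rz":0.1},{"tx":-0.3,"ty":2,"tz":0,"rx":0,"ry":0,"rz":0.1},{"tx":-0.3,"ty":2,"tz":0,"rx":0,"ry":0,"rz":0.1}]}}

```text
time: 19.03
tcp_pos: [0.4567, -0.139, 0.3834]
eef_rot: [0.763, 0.646, 0.0, 0.001]
contact_force: [-0.2, 0.9, -0.3]
finger_gap: 0.0427
grip_force: 0.0
```

Emit:
{"fn": "apply_moves", "kwargs": {"increments": [{"tx":-0.3,"ty":2,"tz":0,"rx":0,"ry":0,"rz":0.08},{"tx":-0.1,"ty":1.1,"tz":0,"rx":0,"ry":0,"rz":0},{"tx":0,"ty":0,"tz":0,"rx":0,"ry":0,"rz":0},{"tx":0,"ty":0,"tz":0,"rx":0,"ry":0,"rz":0},{"tx":0,"ty":0,"tz":0,"rx":0,"ry":0,"rz":0}]}}

```text
time: 19.45
tcp_pos: [0.4533, -0.1096, 0.3826]
eef_rot: [0.739, 0.674, -0.0, 0.001]
contact_force: [-0.4, 0.4, -0.4]
finger_gap: 0.043
grip_force: 0.0
```

Run:
```python
from w import *; from h import *
o=env.observe(); print(o["tcp_pos"],o["eef_rot"].round(3),o["finger_gap"],o["q"].round(2))
for n in("wrist","scene"):
    w=env.get_image(n); save(w,n+"5.png"); W=cloud(w); X,Y,Z=W[...,0],W[...,1],W[...,2]; h=cv2.cvtColor(w["pixels"],cv2.COLOR_RGB2HSV)
    for c in comp((h[...,1]<110)&(Z>.172)&(Z<.195)&(X>.4)&(X<.52)&(Y<0)&(Y>-.22))[:2]: print(n,"handle",c.sum(),rect(W[c]),np.median(W[c],0),Z[c].max())
```

```text
[ 0.45333172 -0.10961525  0.38260125] [ 0.739  0.674 -0.     0.001] 0.04300803258633093 [-0.36 -0.1   1.6  -0.    1.64 -0.27]
wrist handle 2343 (array([ 457., -108.]), array([102.,  10.]), np.float32(85.0)) [ 0.45792273 -0.09873572  0.1840904 ] 0.1870095982789433
scene handle 74 (array([ 454., -124.]), array([75.,  9.]), np.float32(85.3)) [ 0.45316543 -0.12757882  0.18421207] 0.18822159680312933
```

Emit:
{"fn": "apply_moves", "kwargs": {"increments": [{"tx":0.2,"ty":0,"tz":-1,"rx":0,"ry":0,"rz":0},{"tx":0,"ty":0,"tz":-1.5,"rx":0,"ry":0,"rz":0},{"tx":0,"ty":0,"tz":-1,"rx":0,"ry":0,"rz":0},{"tx":0,"ty":0,"tz":-1,"rx":0,"ry":0,"rz":0},{"tx":0,"ty":0,"tz":0,"rx":0,"ry":0,"rz":0}]}}

```text
time: 19.97
tcp_pos: [0.4546, -0.1091, 0.334]
eef_rot: [0.738, 0.674, -0.001, -0.003]
contact_force: [-0.9, 0.4, 0.3]
finger_gap: 0.0432
grip_force: 0.0
```

Emit:
{"fn": "apply_moves", "kwargs": {"increments": [{"tx":0,"ty":0,"tz":0,"rx":0,"ry":0,"rz":0},{"tx":0,"ty":0,"tz":0,"rx":0,"ry":0,"rz":0},{"tx":0,"ty":0,"tz":0,"rx":0,"ry":0,"rz":0},{"tx":0,"ty":0,"tz":0,"rx":0,"ry":0,"rz":0},{"tx":0,"ty":0,"tz":0,"rx":0,"ry":0,"rz":0}], "fingers": 0}}

```text
time: 20.38
tcp_pos: [0.456, -0.1091, 0.3382]
eef_rot: [0.738, 0.675, 0.001, 0.002]
contact_force: [4.9, -0.3, -2.2]
finger_gap: 0.0079
grip_force: 58.4
```

```bash
python3 -c "
import numpy as np
for t in range(0,65,5):
    p=np.radians(14.48+t); b=.213-.22*np.cos(p); print(t,round(b*99.6,2),round(-b*8.7,2),round((.22*np.sin(p)-.055)*100,2))"
```

```text
0 -0.0 0.0 0.0
5 0.56 -0.05 1.84
10 1.27 -0.11 3.62
15 2.14 -0.19 5.33
20 3.15 -0.28 6.95
25 4.3 -0.38 8.49
30 5.58 -0.49 9.91
35 6.98 -0.61 11.22
40 8.48 -0.74 12.41
45 10.09 -0.88 13.45
50 11.77 -1.03 14.35
55 13.53 -1.18 15.1
60 15.35 -1.34 15.7
```

Emit:
{"fn": "apply_moves", "kwargs": {"increments": [{"tx":0.2,"ty":0,"tz":0.74,"rx":0,"ry":0,"rz":0},{"tx":0.2,"ty":0,"tz":0.73,"rx":0,"ry":0,"rz":0},{"tx":0.26,"ty":-0.04,"tz":0.73,"rx":0,"ry":0,"rz":0},{"tx":0.3,"ty":-0.04,"tz":0.72,"rx":0,"ry":0,"rz":0},{"tx":0.31,"ty":-0.03,"tz":0.7,"rx":0,"ry":0,"rz":0}]}}

```text
time: 20.8
tcp_pos: [0.4684, -0.1103, 0.3729]
eef_rot: [0.738, 0.675, 0.0, 0.0]
contact_force: [4.7, -1.5, -6.6]
finger_gap: 0.0075
grip_force: 58.3
```

Emit:
{"fn": "apply_moves", "kwargs": {"increments": [{"tx":0.33,"ty":-0.03,"tz":0.69,"rx":0,"ry":0,"rz":0},{"tx":0.35,"ty":-0.03,"tz":0.68,"rx":0,"ry":0,"rz":0},{"tx":0.38,"ty":-0.04,"tz":0.67,"rx":0,"ry":0,"rz":0},{"tx":0.4,"ty":-0.04,"tz":0.65,"rx":0,"ry":0,"rz":0},{"tx":0.42,"ty":-0.03,"tz":0.64,"rx":0,"ry":0,"rz":0}]}}

```text
time: 21.22
tcp_pos: [0.4868, -0.1119, 0.4065]
eef_rot: [0.738, 0.675, -0.001, -0.001]
contact_force: [3.1, -1.1, -7.1]
finger_gap: 0.0076
grip_force: 58.2
```

```bash
cat > lid.py <<'E'
from w import *; from h import *
o=env.observe(); print(o["tcp_pos"],o["contact_force"],o["ft_torque"],o["finger_gap"],o["grip_force"],o["q"].round(2))
i=env.get_image("side"); save(i,"s_lid.png"); W=cloud(i); X,Y,Z=W[...,0],W[...,1],W[...,2]; h=cv2.cvtColor(i["pixels"],cv2.COLOR_RGB2HSV)
c=comp((h[...,0]>8)&(h[...,0]<26)&(h[...,1]>60)&(Z>.13)&(Z<.45)&(X>.4)&(X<.72)&(Y>-.30)&(Y<.08))[0]
P=W[c]; b=(P[:,:2]-[.6635,-.1265])@np.array([.996,-.087]); q=np.c_[b,P[:,2]]; vx,vy,x0,y0=cv2.fitLine(q.astype(np.float32),cv2.DIST_HUBER,0,.01,.01).ravel(); print(c.sum(),"lid deg",np.degrees(np.arctan(-vy/vx)),Z[c].max())
E
python3 lid.py
```

```text
[ 0.48682126 -0.11188147  0.40645284] [ 3.12289822 -1.12459631 -7.0927571 ] [-0.14192732 -0.03689044  0.0566663 ] 0.007574386858678777 58.20947706699371 [-0.34 -0.03  1.48 -0.    1.69 -0.25]
8927 lid deg 19.26142 0.3074390396124103
```

Emit:
{"fn": "apply_moves", "kwargs": {"increments": [{"tx":0.44,"ty":-0.04,"tz":0.63,"rx":0,"ry":0,"rz":0},{"tx":0.46,"ty":-0.04,"tz":0.62,"rx":0,"ry":0,"rz":0},{"tx":0.48,"ty":-0.04,"tz":0.59,"rx":0,"ry":0,"rz":0},{"tx":0.51,"ty":-0.05,"tz":0.57,"rx":0,"ry":0,"rz":0},{"tx":0.54,"ty":-0.04,"tz":0.55,"rx":0,"ry":0,"rz":0}]}}

```text
time: 21.68
tcp_pos: [0.5109, -0.1139, 0.4376]
eef_rot: [0.738, 0.674, -0.001, -0.0]
contact_force: [-3.2, 0.1, -1.8]
finger_gap: 0.0078
grip_force: 58.4
```

Emit:
{"fn": "apply_moves", "kwargs": {"increments": [{"tx":0.55,"ty":-0.05,"tz":0.54,"rx":0,"ry":0,"rz":0},{"tx":0.57,"ty":-0.05,"tz":0.52,"rx":0,"ry":0,"rz":0},{"tx":0.58,"ty":-0.05,"tz":0.5,"rx":0,"ry":0,"rz":0},{"tx":0.6,"ty":-0.05,"tz":0.48,"rx":0,"ry":0,"rz":0},{"tx":0.6,"ty":-0.05,"tz":0.46,"rx":0,"ry":0,"rz":0}]}}

```text
time: 22.1
tcp_pos: [0.5397, -0.1163, 0.4636]
eef_rot: [0.738, 0.674, -0.0, -0.0]
contact_force: [-5.4, -0.3, 1.3]
finger_gap: 0.0074
grip_force: 58.4
```

```bash
python3 lid.py
```

```text
[ 0.53968555 -0.11631387  0.46355681] [-5.43524801 -0.31028365  1.33551996] [7.35577973e-04 1.42444018e+00 5.23957631e-02] 0.0074153347229005614 58.401038646698 [-0.31  0.09  1.25 -0.    1.8  -0.22]
7664 lid deg 39.462734 0.3464504640015251
```

Emit:
{"fn": "apply_moves", "kwargs": {"increments": [{"tx":0.61,"ty":-0.05,"tz":0.44,"rx":0,"ry":0,"rz":0},{"tx":0.63,"ty":-0.06,"tz":0.42,"rx":0,"ry":0,"rz":0},{"tx":0.65,"ty":-0.06,"tz":0.38,"rx":0,"ry":0,"rz":0},{"tx":0.66,"ty":-0.06,"tz":0.36,"rx":0,"ry":0,"rz":0},{"tx":0.68,"ty":-0.06,"tz":0.34,"rx":0,"ry":0,"rz":0}]}}

```text
time: 22.57
tcp_pos: [0.5718, -0.1191, 0.4842]
eef_rot: [0.738, 0.675, 0.0, 0.001]
contact_force: [-5.8, 0.3, 4.2]
finger_gap: 0.0078
grip_force: 58.6
```

Emit:
{"fn": "apply_moves", "kwargs": {"increments": [{"tx":0.69,"ty":-0.06,"tz":0.32,"rx":0,"ry":0,"rz":0},{"tx":0.7,"ty":-0.06,"tz":0.3,"rx":0,"ry":0,"rz":0},{"tx":0.71,"ty":-0.06,"tz":0.28,"rx":0,"ry":0,"rz":0},{"tx":0.72,"ty":-0.06,"tz":0.26,"rx":0,"ry":0,"rz":0},{"tx":0.73,"ty":-0.06,"tz":0.24,"rx":0,"ry":0,"rz":0}]}}

```text
time: 22.98
tcp_pos: [0.6073, -0.1221, 0.4992]
eef_rot: [0.738, 0.675, 0.001, 0.002]
contact_force: [-4.5, -0.3, 6.1]
finger_gap: 0.0077
grip_force: 59.0
```

Emit:
{"fn": "apply_moves", "kwargs": {"increments": [{"tx":0,"ty":0,"tz":0,"rx":0,"ry":0,"rz":0},{"tx":0,"ty":0,"tz":0,"rx":0,"ry":0,"rz":0},{"tx":0,"ty":0,"tz":0,"rx":0,"ry":0,"rz":0},{"tx":0,"ty":0,"tz":0,"rx":0,"ry":0,"rz":0},{"tx":0,"ty":0,"tz":0,"rx":0,"ry":0,"rz":0}]}}

```text
time: 23.4
tcp_pos: [0.6072, -0.122, 0.4993]
eef_rot: [0.738, 0.675, 0.002, 0.003]
contact_force: [-4.6, -0.3, 7.6]
finger_gap: 0.0077
grip_force: 59.3
```

```bash
python3 lid.py; python3 -c "
from chk import *
tray('side')"
```

```text
[ 0.60722894 -0.12204203  0.49926206] [-4.56500515 -0.28880751  7.60178369] [-0.0447054   0.81254067  0.04621052] 0.007690450278177412 59.29234206676483 [-0.29  0.25  1.    0.    1.89 -0.2 ]
5179 lid deg 59.334152 0.39971561539240436
tray 1697 (array([ 505., -414.]), array([128., 250.]), np.float32(173.2))
  metal 475 [ 0.525 -0.4    0.013] 0.025 (array([ 510., -397.]), array([ 25., 179.]), np.float32(175.3))
  metal 381 [ 0.515 -0.44   0.013] 0.019 (array([ 494., -441.]), array([ 22., 129.]), np.float32(173.7))
```

View pics/s_lid.png

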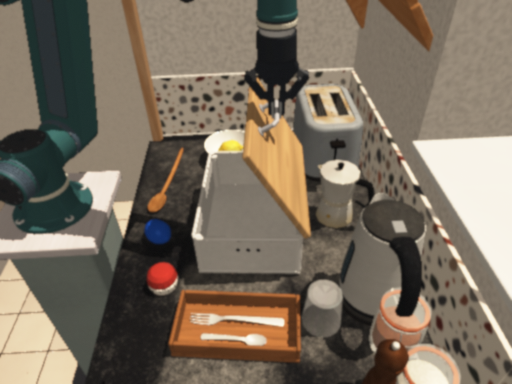

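The lid stands at 59°, held by the gripper at (268,125). Cutlery is in the tray (238,321)/(235,339), the lemon is in the bowl (232,146), and the bystanders are where they were. Handing in.

```bash
python3 -c "
from bench import env
print(env.hand_in())"
```

```text
the job is handed in; nothing more can be done
None
```

The job is handed in, though no verdict came back: the fork and teaspoon are in the cutlery tray, the lemon is in the fruit bowl, and the gripper is holding the lid open at about 59°.

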